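Run the fingertips along the copper fingers of a seam welder

TASK

Check that the eight sprung copper hold-down fingers of the seam welder's bar move freely: starting at the end marked by the red block, run your fingertips along the row and onto the last one at the far end, gently pressing each copper finger about half-way down, so that the dip travels along the row and the next one is going down before the last has come up. Do not drive any of them to its stop, and leave the two blocks and everything else on the bench where they are; finish with all the copper fingers up again.

Things in the scene. Friction and masses are not known exactly. Their poses are not given: they have to be found in the camera images.
- bar: hold-down finger bar of a sheet-metal seam welder, fixed to the bench: yellow bed 130 (x) x 360 (y) x 28 mm, turned up to 0.4 rad. Origin: centre of its underside, on the bench; z up, y along the row of eight copper fingers. A grey cheek (10 mm thick, top 52 mm above the bench) ends the row at y = +-104 mm; a steel rail (top 50 mm) crosses the fingers' far ends, x = 38 to 51 mm
- key1_top (a point): crest centre, at rest, of copper finger 1, at the bar's +y end (x 0, y +84, z 65 mm in the bar's frame; fixed to the bar). The eight fingers lie like piano keys at 24 mm pitch, each 70 mm long along the bar's x and 22.5 mm wide, with a 5 mm wide flat crest, 65 mm above the bench, and flanks that fall 5 mm towards each neighbour
- key8_top (a point): the same for copper finger 8, at the bar's -y end of the row (y -84 mm)
- red_block_mid (a point): centre of the loose red block, 50 x 36 x 28 mm, that marks the starting end: it stands on the yellow bed just beyond one end of the row, 152 mm along y from the bar's middle, its top 56 mm above the bench (a 4 mm steel stud on top); either end
- grey_block_mid (a point): centre of the like grey block on the bed at the other end
- hammer: loose hammer lying beyond the bar, handle end to head along its x; leave alone
- wrench: loose steel wrench lying beyond the bar; leave alone
- can: loose spray can, 66 mm across, 160 mm tall, to the left; leave alone
- jar: loose jar, 70 mm across, 75 mm tall, to the right; leave alone
- angle: loose aluminium angle offcut, 40 x 120 x 40 mm, to the left; leave alone
- tube: loose upright tube offcut, 48 mm across, 60 mm tall, to the right; leave alone
- key1 (a joint): how far copper finger 1 (number 1 from the bar's +y end) is pressed straight down, m: 0 up, 0.008 at its stop; a spring (about 1.3 N to start, 2.7 N at 4 mm) pushes it up again
- key2 (a joint): how far copper finger 2 (number 2 from the bar's +y end) is pressed straight down, m: 0 up, 0.008 at its stop; a spring (about 1.3 N to start, 2.7 N at 4 mm) pushes it up again
- key3 (a joint): how far copper finger 3 (number 3 from the bar's +y end) is pressed straight down, m: 0 up, 0.008 at its stop; a spring (about 1.3 N to start, 2.7 N at 4 mm) pushes it up again
- key4 (a joint): how far copper finger 4 (number 4 from the bar's +y end) is pressed straight down, m: 0 up, 0.008 at its stop; a spring (about 1.3 N to start, 2.7 N at 4 mm) pushes it up again
- key5 (a joint): how far copper finger 5 (number 5 from the bar's +y end) is pressed straight down, m: 0 up, 0.008 at its stop; a spring (about 1.3 N to start, 2.7 N at 4 mm) pushes it up again
- key6 (a joint): how far copper finger 6 (number 6 from the bar's +y end) is pressed straight down, m: 0 up, 0.008 at its stop; a spring (about 1.3 N to start, 2.7 N at 4 mm) pushes it up again
- key7 (a joint): how far copper finger 7 (number 7 from the bar's +y end) is pressed straight down, m: 0 up, 0.008 at its stop; a spring (about 1.3 N to start, 2.7 N at 4 mm) pushes it up again
- key8 (a joint): how far copper finger 8 (number 8 from the bar's +y end) is pressed straight down, m: 0 up, 0.008 at its stop; a spring (about 1.3 N to start, 2.7 N at 4 mm) pushes it up again
Mind the look-alikes: they are no part of the job. There is more than one size of the part that bears red_block_mid; the job needs the middle-sized.

How it is judged:
On the way, in this order (a step that is already met when the one before it is completed fails the run):
1. the fingertips press down the copper finger next to the red block, at least 1.5 mm, while the third one is up (contact force between the fingers and bar above 0.2 N and ((y of red_block_mid in the frame of bar above 0 m and value of joint key1 above 0.0015 m and value of joint key3 below 0.0005 m) or (not (y of red_block_mid in the frame of bar above 0 m) and value of joint key8 above 0.0015 m and value of joint key6 below 0.0005 m))), for 0.05 s.
2. running on, fingers 2 and 3 counted from the red block are down together, each by at least 0.5 mm (with a fingertip in the dip between their crests) (contact force between the fingers and bar above 0.2 N and ((y of red_block_mid in the frame of bar above 0 m and value of joint each of key2, key3 above 0.0005 m) or (not (y of red_block_mid in the frame of bar above 0 m) and value of joint each of key7, key6 above 0.0005 m))), for 0.05 s.
3. running on, fingers 3 and 4 counted from the red block are down together, each by at least 0.5 mm (with a fingertip in the dip between their crests) (contact force between the fingers and bar above 0.2 N and ((y of red_block_mid in the frame of bar above 0 m and value of joint each of key3, key4 above 0.0005 m) or (not (y of red_block_mid in the frame of bar above 0 m) and value of joint each of key6, key5 above 0.0005 m))), for 0.05 s.
4. running on, fingers 4 and 5 counted from the red block are down together, each by at least 0.5 mm (with a fingertip in the dip between their crests) (contact force between the fingers and bar above 0.2 N and ((y of red_block_mid in the frame of bar above 0 m and value of joint each of key4, key5 above 0.0005 m) or (not (y of red_block_mid in the frame of bar above 0 m) and value of joint each of key5, key4 above 0.0005 m))), for 0.05 s.
5. running on, fingers 5 and 6 counted from the red block are down together, each by at least 0.5 mm (with a fingertip in the dip between their crests) (contact force between the fingers and bar above 0.2 N and ((y of red_block_mid in the frame of bar above 0 m and value of joint each of key5, key6 above 0.0005 m) or (not (y of red_block_mid in the frame of bar above 0 m) and value of joint each of key4, key3 above 0.0005 m))), for 0.05 s.
6. running on, fingers 6 and 7 counted from the red block are down together, each by at least 0.5 mm (with a fingertip in the dip between their crests) (contact force between the fingers and bar above 0.2 N and ((y of red_block_mid in the frame of bar above 0 m and value of joint each of key6, key7 above 0.0005 m) or (not (y of red_block_mid in the frame of bar above 0 m) and value of joint each of key3, key2 above 0.0005 m))), for 0.05 s.
7. running on, fingers 7 and 8 counted from the red block are down together, each by at least 0.5 mm (with a fingertip in the dip between their crests) (contact force between the fingers and bar above 0.2 N and ((y of red_block_mid in the frame of bar above 0 m and value of joint each of key7, key8 above 0.0005 m) or (not (y of red_block_mid in the frame of bar above 0 m) and value of joint each of key2, key1 above 0.0005 m))), for 0.05 s.
8. the fingertips press down the last copper finger, at least 1.5 mm, with the one before it up again (contact force between the fingers and bar above 0.2 N and ((y of red_block_mid in the frame of bar above 0 m and value of joint key8 above 0.0015 m and value of joint key7 below 0.0005 m) or (not (y of red_block_mid in the frame of bar above 0 m) and value of joint key1 above 0.0015 m and value of joint key2 below 0.0005 m))), for 0.05 s.
At the end, for the whole second after the job is handed in: all eight copper fingers are up (within 0.6 mm), the two blocks within 10 mm and the other loose things within 20 mm of where they started (value of joint each of key1, key2, key3, key4, key5, key6, key7, key8 below 0.0006 m and distance of each of red_block_mid, grey_block_mid from where it was at the start of the episode below 0.01 m and distance of each of hammer, wrench, can, jar, angle, tube from where it was at the start of the episode below 0.02 m); the robot touches nothing.
It fails at once if a copper finger is driven to its stop (pressed more than 7.2 of its 8 mm) (value of joint any of key1, key2, key3, key4, key5, key6, key7, key8 above 0.0072 m).
It fails at once if the robot's fingers bear on the bar with more than 25 N (contact force between the fingers and bar above 25 N).
It fails at once if a marker block is pushed or lifted (more than 10 mm) (distance of any of red_block_mid, grey_block_mid from where it was at the start of the episode above 0.01 m).
It fails at once if another loose thing is moved or lifted (more than 20 mm) (distance of any of hammer, wrench, can, jar, angle, tube from where it was at the start of the episode above 0.02 m).
It also fails if it takes over 42 s, if anything falls off the work surface, if the arm or the gripper's body presses on something with over 40 N, if the wrist force passes 120 N, or if a joint passes its speed limit or range.

ROBOT

A 6-joint arm with a two-finger parallel gripper is mounted at the origin on the work surface. World frame = base frame: x ahead of the robot, y to its left, z up, the work surface at z = 0. Lengths are in m, angles in rad, forces in N, time in s.
With the tool pointing down it reaches from about 0.325 to 0.775 m from the base axis. Payload 9.3 kg.
Tool frame: the origin (TCP) lies on the centre line of the jaws, within the pads' length; the fingertips stand 14 mm ahead of it and the grasp point (between the pads) lies 5 mm behind it; z points along the fingers, y is the line along which they close (so a half turn about z gives the same grasp; the last joint's range is limited). The gripper opens to 85 mm and grips with 20 to 120 N. Pads are 22 mm wide; open, the fingers measure 114 mm over their backs; the gripper's body (76 mm by 85 mm) begins 54 mm behind the grasp point. The pads swing forward as they close: fully open they stand 13 mm farther back than shut.
Start: joints at [-1.285, 0.259, 0.021, 1.334, 0, 1.418], TCP at [0.234, -0.498, 0.245] pointing down, gripper open.
Joint ranges: [-3.04, 3.04], [-0.91, 1.82], [-1.04, 1.36], [-1.92, 1.95], [-1.52, 1.45], [-3.14, 3.14]. Speed limits (rad/s): [2.22, 2.22, 2.79, 3.14, 3.14, 3.14].

INTERFACE

Orientations are given as a 3x3 rotation matrix whose columns are the frame's x, y, z axes.
In Python, from cell import r, imaging, workorder gives the robot as it stands.
- The arm moves only by the tool arm_command, never from a script. Its argument "targets" is a list of rows, each a list of 7 numbers: the shift along the world's x, y, z in cm, then the turn, a rotation vector about the world's x, y, z in rad, then the finger opening in cm, from 0 to 8.54. A call has 1 to 10 rows; each row is the pose to reach, as a shift and turn from the pose commanded when the call began; what a row does not reach only later rows make up. A row lasts 1/10 s, in which the tool goes at most 50 mm and 8.59 degrees, less where a joint would pass 70% of its speed; a pose out of reach is approached as far as the arm can. A call with a gripper value outside its range is refused whole. The fingers move at their own pace and stop on an object; "squeeze" is the grip in N (left out, the last holds). Time passes only in rows, so rows that repeat a pose let the fingers close. It gives the time, the measured TCP pose, the force, the opening and the grip force at its end, in the units of the state.
- r.sense(): the state, without advancing time (a new reading comes with each control period).
- imaging.grab_frame(name): name is "scene" or "top" or "wrist"; returns a dict with "image" (420x560x3 uint8, red, green, blue), "intrinsics" (3x3 intrinsics, pixels), "pose" (4x4, takes a point from camera to world coordinates). Camera axes: x right, y down, z forward; pixel columns grow to the right and rows downward; lengths in m; the calibration is good to about 2 mm. A picture is of the moment at which its call begins. There is no depth.
- workorder.finish_job(): hands the job in; it is judged then, once.
The state is a dict: "time": time; "joints": joint angles; "dq": joint speeds; "joint_torque": joint torques, N m; "ee_pos": TCP position; "ee_rot": TCP orientation; "ft_force": force on the tool from outside, world axes, zero at the start; "torque": the same for the moment, N m; "width": opening from 0.0 (shut) to 1.0 (fully open); "finger_force": force on a finger pad.
Only numpy, scipy, OpenCV 4.12 (cv2) and the standard library are available. Lean on these libraries where they do the work, as an engineer would, in place of code of your own. Each camera call takes 0.05 s, during which the arm holds its last target. There are 200 camera calls.

## Working session

There is one attempt and no reset: what is moved stays moved. The work goes in short steps, Python scripts to look and compute and a tool call to move; the robot and the scene stay as the last step left them, time stands still between calls to the robot, and variables do not carry over. Pictures are saved under pics/ and viewed, at most 10 in all, crops included, and the job is handed in when it is done.

Besides the shell and the picture viewer there is one more tool, called after "Call:" as a command line: name --pt "numbers of a row" for each row, then --argument value for the rest. arm_command: Moves the arm, as the interface text tells. Its arguments: {"type":"object","properties":{"targets":{"type":"array"},"squeeze":{"type":"number"}},"required":["targets"]}

```bash
ls; mkdir -p pics
python3 - <<'E'
from cell import r, imaging, workorder
import cv2,numpy as np
np.set_printoptions(precision=4,suppress=True)
for n in("top","scene"):
    f=imaging.grab_frame(n); cv2.imwrite(f"pics/{n}0.png",f["image"][:,:,::-1]); print(n,f["intrinsics"],f["pose"])
    np.savez(f"{n}0.npz",**f)
s=r.sense(); print(s)
E
```

```text
pics
top [[404.4712   0.     282.3338]
 [  0.     404.4712 211.7149]
 [  0.       0.       1.    ]] [[-0.0145 -0.9906  0.1364  0.4758]
 [-0.9997  0.017   0.0172 -0.0077]
 [-0.0193 -0.1361 -0.9905  1.0941]
 [ 0.      0.      0.      1.    ]]
scene [[496.7036   0.     275.7652]
 [  0.     496.7036 204.6072]
 [  0.       0.       1.    ]] [[ 0.1086  0.7232 -0.6821  1.595 ]
 [ 0.9939 -0.0923  0.0603 -0.0982]
 [-0.0194 -0.6845 -0.7288  1.1469]
 [ 0.      0.      0.      1.    ]]
{'time': 0.1, 'joints': array([-1.2846,  0.2592,  0.0209,  1.3337,  0.    ,  1.4182]), 'dq': array([ 0.0004, -0.0011,  0.0018, -0.0007,  0.0012,  0.0003]), 'joint_torque': array([  0.0047, -55.6692,  34.5073,   0.0115,  -0.0001,   0.    ]), 'ee_pos': array([ 0.2336, -0.4977,  0.2447]), 'ee_rot': array([[ 0.9053,  0.4249, -0.0003],
       [ 0.4249, -0.9053,  0.0011],
       [ 0.0002, -0.0012, -1.    ]]), 'ft_force': array([-0.1877,  0.1428,  0.242 ]), 'torque': array([ 0.026 , -0.0172, -0.0384]), 'finger_force': 0.0, 'width': 1.0001979488436523}
```

View pics/top0.png

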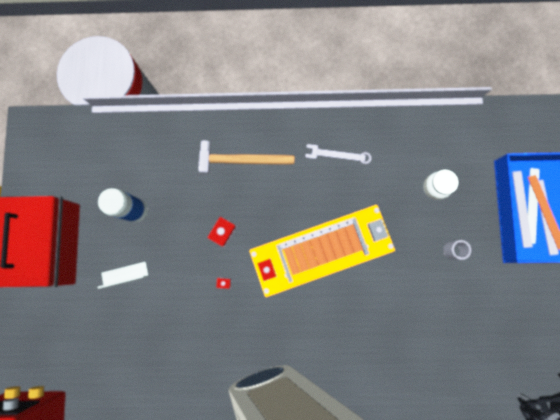

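View pics/scene0.png

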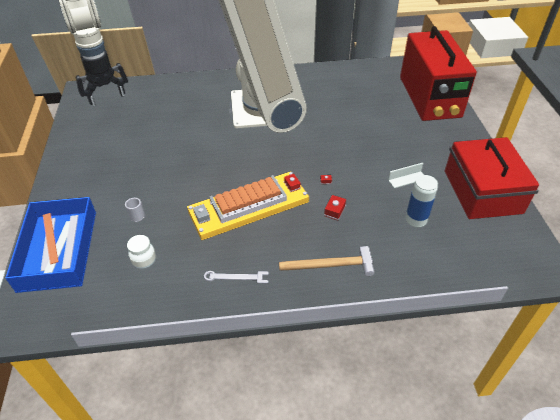

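The top view shows the bar at about (322,250), with its red block at (267,270), the +y end. The grey block is at (378,230), and the two other red blocks, at (222,231) and (223,283), are decoys lying on the bench. Next I'll measure the bar pose.

```bash
cat > h.py <<'E'
import cv2,numpy as np
np.set_printoptions(precision=4,suppress=True)
def cast(f,uv,z):
    uv=np.atleast_2d(uv).astype(float); P=f["pose"]
    d=np.c_[uv,np.ones(len(uv))]@np.linalg.inv(f["intrinsics"]).T@P[:3,:3].T
    return P[:3,3]+d*((z-P[2,3])/d[:,2])[:,None]
def proj(f,p):
    P=f["pose"]; c=(np.atleast_2d(p)-P[:3,3])@P[:3,:3]; q=c@f["intrinsics"].T
    return q[:,:2]/q[:,2:]
def mask(f,lo,hi):
    return cv2.inRange(cv2.cvtColor(f["image"],cv2.COLOR_RGB2HSV),np.array(lo),np.array(hi))
def big(m,k=1):
    c,_=cv2.findContours(m,cv2.RETR_EXTERNAL,cv2.CHAIN_APPROX_NONE)
    return sorted(c,key=cv2.contourArea)[::-1][:k]
def rect(f,c,z):
    w=cast(f,c.reshape(-1,2),z)[:,:2]
    (cx,cy),(a,b),t=cv2.minAreaRect((w*1000).astype(np.float32)); 
    if a>b: t+=90   # angle of short side (bar x)
    t=(t+90)%180-90
    return np.array([cx,cy]),sorted((a,b)),t
E
python3 - <<'E'
from h import *
for n in("top","scene"):
    f=dict(np.load(f"{n}0.npz"))
    ym=mask(f,(22,120,100),(35,255,255)); cm=mask(f,(3,90,60),(18,255,255))
    c=big(ym)[0]
    print(n,"yellow",rect(f,cv2.convexHull(c),.028))
    roi=np.zeros_like(cm); cv2.fillPoly(roi,[cv2.convexHull(c)],255)
    k=cv2.morphologyEx(cm&roi,cv2.MORPH_CLOSE,np.ones((5,5)))
    for c in big(k,3): print(cv2.contourArea(c),rect(f,c,.063), cv2.boundingRect(c))
E
```

```text
top yellow (array([520.087 , -90.0298]), [131.96401977539062, 361.4036865234375], 18.70722770690918)
1913.0 (array([520.8954, -90.5316]), [69.7774658203125, 190.2267303466797], 17.936458587646484) (283, 225, 80, 49)
235.5 (array([471.1636,  52.2527]), [35.12345886230469, 47.678775787353516], -71.79972457885742) (258, 259, 18, 22)
scene yellow (array([530.2969, -87.063 ]), [148.63287353515625, 358.6708984375], 18.883115768432617)
1120.5 (array([529.4967, -90.8608]), [80.97290802001953, 195.07716369628906], 18.632211685180664) (215, 178, 66, 36)
24.0 (array([493.0506,  41.3765]), [25.427396774291992, 76.34339904785156], -80.57028007507324) (284, 174, 13, 18)
0.0 (array([511.4113,  74.6009]), [3.4570693969726562e-06, 8.813401222229004], 81.85314178466797) (300, 185, 1, 3)
```

Call:
arm_command --pt "1.4 2 0 0 0 0.07 0" --pt "2.8 4 0 0 0 0.14 0" --pt "4.2 6 0 0 0 0.21 0" --pt "5.6 8 0 0 0 0.28 0" --pt "7 10 0 0 0 0.35 0" --pt "8.4 12 0 0 0 0.43 0" --pt "9.8 14 0 0 0 0.5 0" --pt "11.2 16 0 0 0 0.58 0" --pt "12.6 18 0 0 0 0.65 0" --pt "14 20 0 0 0 0.73 0" --squeeze 20

```text
time: 1.1
ee_pos: [0.374, -0.2969, 0.245]
ee_rot: [[0.389, 0.921, -0.0], [0.921, -0.389, 0.0], [0.0, -0.001, -1.0]]
ft_force: [-0.2, -0.3, 0.2]
width: 0.002
finger_force: 0.0
```

Call:
arm_command --pt "1.5 2.1 0 0 0 0.07 0" --pt "2.9 4.2 0 0 0 0.14 0" --pt "4.4 6.2 0 0 0 0.21 0" --pt "5.8 8.3 0 0 0 0.28 0" --pt "7.3 10.4 0 0 0 0.35 0" --pt "8.8 12.5 0 0 0 0.43 0" --pt "10.2 14.6 0 0 0 0.5 0" --pt "11.7 16.6 0 0 0 0.58 0" --pt "13.1 18.7 0 0 0 0.65 0" --pt "14.6 20.8 0 0 0 0.725 0"

```text
time: 2.1
ee_pos: [0.52, -0.0889, 0.245]
ee_rot: [[-0.32, 0.947, -0.001], [0.947, 0.32, 0.0], [0.0, -0.001, -1.0]]
ft_force: [0.8, 0.2, -0.8]
width: 0.001
finger_force: 0.0
```

Run:
```python
from h import *
from cell import r, imaging
f=imaging.grab_frame("wrist"); cv2.imwrite("pics/wrist1.png",f["image"][:,:,::-1]); np.savez("wrist1.npz",**f); print(f["pose"])
s=r.sense(); print(s["time"],s["ee_pos"],s["ee_rot"],s["ft_force"],s["width"],s["joints"])
```

```text
[[ 0.9473  0.3087  0.0855  0.4984]
 [ 0.3203 -0.9123 -0.2552 -0.0253]
 [-0.0008  0.2692 -0.9631  0.3735]
 [ 0.      0.      0.      1.    ]]
2.15 [ 0.5215 -0.0867  0.2448] [[-0.3259  0.9454  0.0001]
 [ 0.9454  0.3259  0.0015]
 [ 0.0014  0.0006 -1.    ]] [ 0.2876  1.1054 -0.5749] 0.0012481263685787407 [-0.3242  0.2224 -0.0287  1.32    0.0015  0.9146]
```

View pics/wrist1.png

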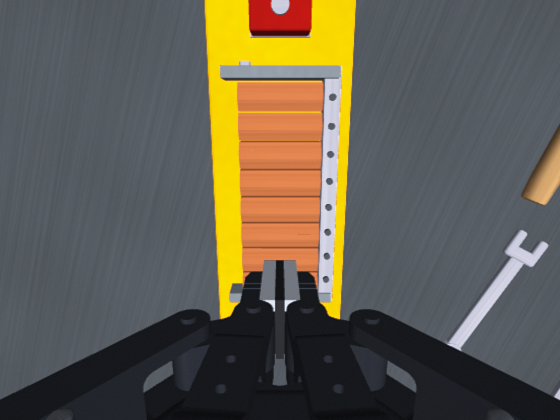

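The wrist view shows the row running up the picture, with the red block at the top (280,15). The key valleys are at about v=112, 141, 169, 196, 222 and 248, and the fingers are aligned with the row. I'll refine the pose from the valleys and the copper mask.

Run:
```python
from h import *
from scipy.signal import find_peaks
f=dict(np.load("wrist1.npz")); g=cv2.cvtColor(f["image"],cv2.COLOR_RGB2GRAY).astype(float)
R=[]
for u0 in (245,275,295):
    p=g[85:260,u0:u0+20].mean(1); pk,_=find_peaks(-p,prominence=6,distance=12); print(u0,pk+85)
    w=cast(f,np.c_[np.full(len(pk),u0+9.5),pk+85.],.060); print(w[:,:2])
cm=mask(f,(3,90,60),(18,255,255)); cm[:80]=0; cm[255:]=0
c=big(cm)[0]
rows=np.arange(90,240,5); L=[];Rr=[]
for v in rows:
    x=np.where(cm[v]>0)[0]; L.append((x.min(),v)); Rr.append((x.max(),v))
for e,z in((L,.063),(Rr,.063)):
    w=cast(f,e,z)[:,:2].astype(np.float32); q=cv2.fitLine(w,cv2.DIST_HUBER,0,.01,.01).ravel(); print("edge ang",np.degrees(np.arctan2(-q[0],q[1])),q)
```

```text
245 [104 117 141 169 196 222 247]
[[ 0.4759 -0.0235]
 [ 0.479  -0.0334]
 [ 0.485  -0.0521]
 [ 0.4922 -0.0748]
 [ 0.4994 -0.0976]
 [ 0.5067 -0.1205]
 [ 0.5139 -0.1433]]
275 [104 117 141 169 196 222 247]
[[ 0.4994 -0.0155]
 [ 0.5027 -0.0253]
 [ 0.5091 -0.0439]
 [ 0.5168 -0.0665]
 [ 0.5246 -0.0891]
 [ 0.5323 -0.1118]
 [ 0.5401 -0.1345]]
295 [104 117 141 169 196 222 234 247]
[[ 0.515  -0.0102]
 [ 0.5185 -0.02  ]
 [ 0.5252 -0.0385]
 [ 0.5332 -0.0609]
 [ 0.5413 -0.0834]
 [ 0.5494 -0.106 ]
 [ 0.5533 -0.1167]
 [ 0.5575 -0.1286]]
edge ang -160.90146 [ 0.3272 -0.945   0.4828 -0.0861]
edge ang -78.55619 [ 0.9801  0.1984  0.6565 -0.0037]
```

Call:
arm_command --pt "-0.7 2 0 0 0 0 0" --pt "-1.4 4 0 0 0 0 0" --pt "-2.1 6 -1 0 0 0 0" --pt "-2.7 8 -3 0 0 0 0" --pt "-2.7 8 -6 0 0 0 0" --pt "-2.7 8 -9 0 0 0 0" --pt "-2.7 8 -12 0 0 0 0" --pt "-2.7 8 -14 0 0 0 0" --pt "-2.7 8 -15 0 0 0 0" --pt "-2.7 8 -15 0 0 0 0"

```text
time: 3.15
ee_pos: [0.492, -0.0099, 0.0942]
ee_rot: [[-0.317, 0.948, -0.002], [0.948, 0.317, 0.0], [0.001, -0.002, -1.0]]
ft_force: [-0.1, 0.8, 0.4]
width: 0.001
finger_force: 0.0
```

Call:
arm_command --pt "0 0 -0.3 0 0 0 0" --pt "0 0 -0.6 0 0 0 0" --pt "0 0 -0.9 0 0 0 0" --pt "0 0 -1 0 0 0 0" --pt "0 0 -1 0 0 0 0" --pt "0 0 -1 0 0 0 0"

```text
time: 3.75
ee_pos: [0.4927, -0.0099, 0.0854]
ee_rot: [[-0.317, 0.948, 0.0], [0.948, 0.317, -0.0], [-0.0, 0.0, -1.0]]
ft_force: [0.0, 0.8, -0.3]
width: -0.0
finger_force: 0.0
```

Run:
```python
from h import *
from cell import r, imaging
f=imaging.grab_frame("wrist"); cv2.imwrite("pics/wrist2.png",f["image"][:,:,::-1])
s=r.sense(); print(s["time"],s["ee_pos"],s["ft_force"])
```

```text
3.8 [ 0.4927 -0.0099  0.0854] [0.3918 0.5594 0.6369]
```

View pics/wrist2.png

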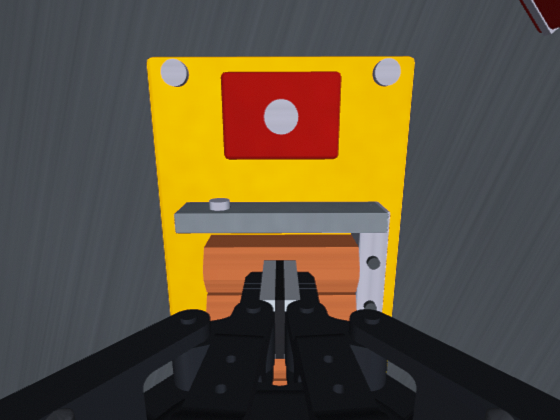

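The wrist view shows the tips, at about (280,262), above finger 1. The cheek (v about 220) and the red block (281,117) are clear of them. I'll go down in small steps and watch the force.

Call:
arm_command --pt "0 0 -0.2 0 0 0 0" --pt "0 0 -0.4 0 0 0 0" --pt "0 0 -0.5 0 0 0 0" --pt "0 0 -0.5 0 0 0 0"

```text
time: 4.2
ee_pos: [0.4925, -0.0099, 0.0801]
ee_rot: [[-0.317, 0.948, -0.0], [0.948, 0.317, 0.0], [0.0, -0.0, -1.0]]
ft_force: [-0.6, 0.3, 0.4]
width: 0.001
finger_force: 0.0
```

Call:
arm_command --pt "0 0 -0.1 0 0 0 0" --pt "0 0 -0.2 0 0 0 0" --pt "0 0 -0.2 0 0 0 0"

```text
time: 4.5
ee_pos: [0.4927, -0.0099, 0.0783]
ee_rot: [[-0.317, 0.948, 0.0], [0.948, 0.317, -0.0], [-0.0, 0.0, -1.0]]
ft_force: [-0.2, 0.2, 1.1]
width: -0.001
finger_force: 0.8
```

Call:
arm_command --pt "0 0 -0.1 0 0 0 0" --pt "0 0 -0.1 0 0 0 0"

```text
time: 4.7
ee_pos: [0.4927, -0.0099, 0.0773]
ee_rot: [[-0.317, 0.948, 0.0], [0.948, 0.317, -0.0], [-0.0, 0.0, -1.0]]
ft_force: [-0.3, 0.7, 1.7]
width: -0.002
finger_force: 0.9
```

Run:
```python
from h import *
from cell import r, imaging
F=[];Z=[]
for i in range(4):
    f=imaging.grab_frame("wrist"); s=r.sense(); F.append(s["ft_force"]); Z.append(s["ee_pos"])
np.savez("w3.npz",**f)
print(s["time"],np.mean(Z,0),np.mean(F,0),np.std(F,0))
```

```text
4.9 [ 0.4927 -0.0099  0.0773] [ 0.0907 -0.0342  1.7393] [0.8011 0.3591 0.6783]
```

Call:
arm_command --pt "0 0 -0.1 0 0 0 0" --pt "0 0 -0.2 0 0 0 0" --pt "0 0 -0.2 0 0 0 0"

```text
time: 5.2
ee_pos: [0.4927, -0.0099, 0.0752]
ee_rot: [[-0.317, 0.948, 0.0], [0.948, 0.317, -0.0], [-0.0, 0.0, -1.0]]
ft_force: [-0.1, 0.1, 3.3]
width: 0.001
finger_force: 1.3
```

Run:
```python
from h import *
from cell import r, imaging
F=[];Z=[]
for i in range(10):
    f=imaging.grab_frame("wrist"); s=r.sense(); F.append(s["ft_force"]); Z.append(s["ee_pos"])
print(s["time"],np.mean(Z,0),np.mean(F,0))
```

```text
5.7 [ 0.4927 -0.0099  0.0753] [-0.1048  0.0375  2.6824]
```

Call:
arm_command --pt "0.11 -0.32 0 0 0 0 0" --pt "0.22 -0.64 0 0 0 0 0" --pt "0.32 -0.96 0 0 0 0 0" --pt "0.43 -1.28 0 0 0 0 0" --pt "0.54 -1.6 0 0 0 0 0" --pt "0.65 -1.92 0 0 0 0 0" --pt "0.76 -2.24 0 0 0 0 0" --pt "0.86 -2.56 0 0 0 0 0" --pt "0.97 -2.88 0 0 0 0 0" --pt "1.08 -3.2 0 0 0 0 0"

```text
time: 6.7
ee_pos: [0.5033, -0.0417, 0.0752]
ee_rot: [[-0.318, 0.948, -0.001], [0.948, 0.318, 0.001], [0.001, -0.0, -1.0]]
ft_force: [-2.3, 6.4, 3.8]
width: 0.001
finger_force: 3.3
```

Run:
```python
from h import *
from cell import r, imaging
F=[];Z=[]
for i in range(6):
    f=imaging.grab_frame("scene" if i==5 else "wrist"); s=r.sense(); F.append(s["ft_force"]); Z.append(s["ee_pos"])
c=f["image"][150:250,170:330]; cv2.imwrite("pics/s4.png",cv2.resize(c,None,fx=5,fy=5,interpolation=cv2.INTER_CUBIC)[:,:,::-1])
print(s["time"],np.mean(Z,0),np.mean(F,0))
```

```text
7.0 [ 0.5034 -0.042   0.0753] [-1.3669  3.2107  4.2071]
```

View pics/s4.png

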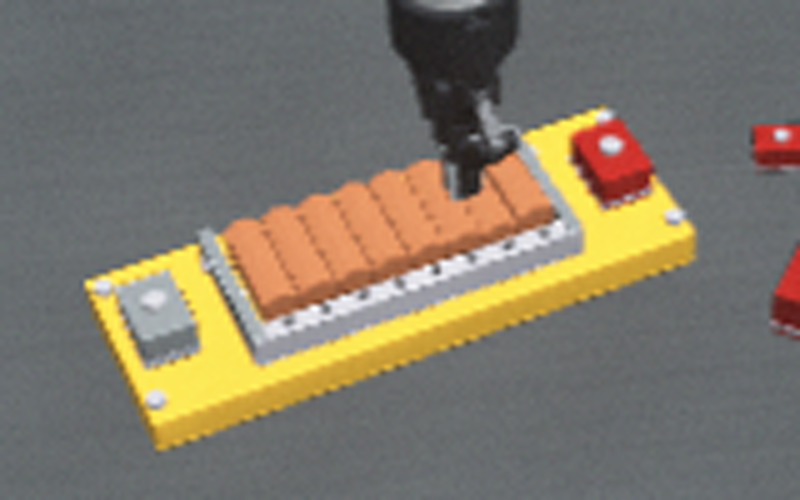

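The crop shows the tips, at about (465,190), in the dip between fingers 2 and 3, with the blocks undisturbed. The forces, about 4.2 N vertical and 3.5 N along the row, fit two fingers being down. I'll carry on.

Call:
arm_command --pt "0.11 -0.32 0 0 0 0 0" --pt "0.22 -0.64 0 0 0 0 0" --pt "0.32 -0.96 0 0 0 0 0" --pt "0.43 -1.28 0 0 0 0 0" --pt "0.54 -1.6 0 0 0 0 0" --pt "0.65 -1.92 0 0 0 0 0" --pt "0.76 -2.24 0 0 0 0 0" --pt "0.86 -2.56 0 0 0 0 0" --pt "0.97 -2.88 0 0 0 0 0" --pt "1.08 -3.2 0 0 0 0 0"

```text
time: 8.0
ee_pos: [0.5144, -0.0742, 0.0753]
ee_rot: [[-0.317, 0.948, 0.0], [0.948, 0.317, -0.0], [-0.0, -0.0, -1.0]]
ft_force: [-0.6, 2.8, 2.3]
width: 0.0
finger_force: 1.4
```

Call:
arm_command --pt "0.11 -0.32 0 0 0 0 0" --pt "0.22 -0.64 0 0 0 0 0" --pt "0.32 -0.96 0 0 0 0 0" --pt "0.43 -1.28 0 0 0 0 0" --pt "0.54 -1.6 0 0 0 0 0" --pt "0.65 -1.92 0 0 0 0 0" --pt "0.76 -2.24 0 0 0 0 0" --pt "0.86 -2.56 0 0 0 0 0" --pt "0.97 -2.88 0 0 0 0 0" --pt "1.08 -3.2 0 0 0 0 0"

```text
time: 9.0
ee_pos: [0.5252, -0.1063, 0.0753]
ee_rot: [[-0.317, 0.948, 0.0], [0.948, 0.317, -0.0], [-0.0, -0.0, -1.0]]
ft_force: [-0.2, 3.0, 2.2]
width: -0.002
finger_force: 1.4
```

Call:
arm_command --pt "0.11 -0.32 0 0 0 0 0" --pt "0.22 -0.64 0 0 0 0 0" --pt "0.32 -0.96 0 0 0 0 0" --pt "0.43 -1.28 0 0 0 0 0" --pt "0.54 -1.6 0 0 0 0 0" --pt "0.65 -1.92 0 0 0 0 0" --pt "0.76 -2.24 0 0 0 0 0" --pt "0.86 -2.56 0 0 0 0 0" --pt "0.97 -2.88 0 0 0 0 0" --pt "1.08 -3.2 0 0 0 0 0"

```text
time: 10.0
ee_pos: [0.5355, -0.1373, 0.0752]
ee_rot: [[-0.318, 0.948, -0.001], [0.948, 0.318, 0.002], [0.002, -0.0, -1.0]]
ft_force: [0.4, -0.8, 3.9]
width: -0.003
finger_force: 2.1
```

Call:
arm_command --pt "0.11 -0.32 0 0 0 0 0" --pt "0.22 -0.64 0 0 0 0 0" --pt "0.32 -0.96 0 0 0 0 0" --pt "0.43 -1.28 0 0 0 0 0" --pt "0.54 -1.6 0 0 0 0 0" --pt "0.65 -1.92 0 0 0 0 0" --pt "0.76 -2.24 0 0 0 0 0" --pt "0.86 -2.56 0 0 0 0 0" --pt "0.97 -2.88 0 0 0 0 0" --pt "1.08 -3.2 0 0 0 0 0"

```text
time: 11.0
ee_pos: [0.5468, -0.1703, 0.0753]
ee_rot: [[-0.317, 0.948, 0.0], [0.948, 0.317, -0.0], [-0.0, 0.0, -1.0]]
ft_force: [-1.1, 1.9, 3.1]
width: -0.006
finger_force: 1.4
```

Run:
```python
from h import *
from cell import r, imaging
F=[];Z=[]
for i in range(6):
    f=imaging.grab_frame("scene" if i==5 else "wrist"); s=r.sense(); F.append(s["ft_force"]); Z.append(s["ee_pos"])
c=f["image"][150:250,170:330]; cv2.imwrite("pics/s5.png",cv2.resize(c,None,fx=5,fy=5,interpolation=cv2.INTER_CUBIC)[:,:,::-1])
p=np.mean(Z,0); print(s["time"],p,np.mean(F,0), "bar y",(p[:2]-[.520,-.090])@[-.321,.947])
```

```text
11.3 [ 0.5469 -0.1706  0.0754] [-0.0424 -1.7227  2.6343] bar y -0.08500435411406859
```

View pics/s5.png

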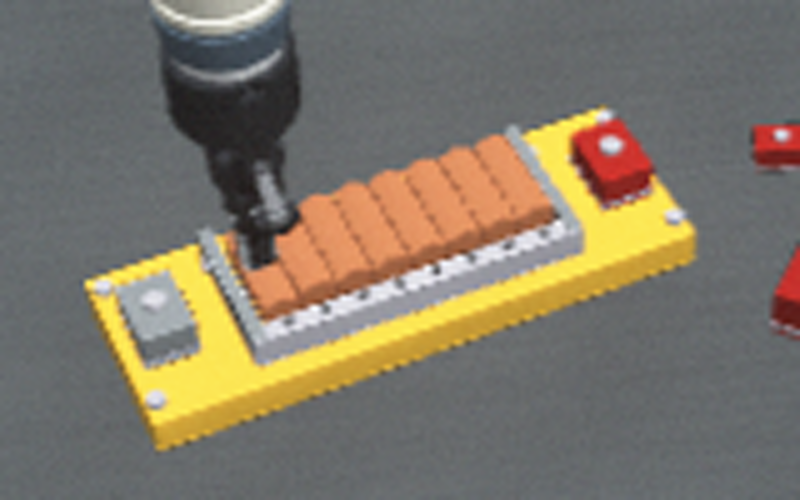

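The tips, at about (260,255), are on finger 8 with 2.6 N (about 4 mm down), and finger 7 is up. The blocks haven't moved, so I'll lift straight up.

Call:
arm_command --pt "0 0 0.3 0 0 0 0" --pt "0 0 0.8 0 0 0 0" --pt "0 0 2 0 0 0 0" --pt "0 0 4 0 0 0 0" --pt "0 0 6 0 0 0 0" --pt "0 0 8 0 0 0 0" --pt "0 0 10 0 0 0 0" --pt "0 0 10 0 0 0 0" --pt "0 0 10 0 0 0 0" --pt "0 0 10 0 0 0 0"

```text
time: 12.3
ee_pos: [0.5462, -0.1696, 0.1747]
ee_rot: [[-0.318, 0.948, -0.001], [0.948, 0.318, 0.001], [0.001, -0.001, -1.0]]
ft_force: [0.1, -0.6, 1.1]
width: -0.002
finger_force: 0.0
```

Run:
```python
from h import *
from cell import r, imaging, workorder
f=imaging.grab_frame("scene"); c=f["image"][150:250,170:330]; cv2.imwrite("pics/s6.png",cv2.resize(c,None,fx=5,fy=5)[:,:,::-1]); s=r.sense(); print(s["time"],s["ee_pos"],s["ft_force"])
```

```text
12.35 [ 0.5462 -0.1696  0.1745] [ 0.8442  0.1945 -0.3625]
```

View pics/s6.png

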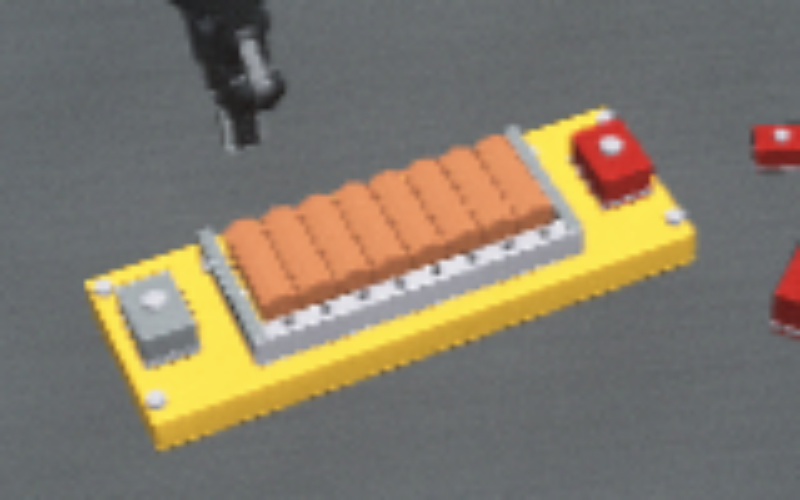

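All eight copper fingers are up, the blocks are in place, and the gripper (240,140) is clear of the bar.

```bash
python3 -c "
from cell import workorder
print(workorder.finish_job())"
```

```text
the job is handed in; nothing more can be done
None
```

I ran the fingertips along all eight copper fingers from the red-block end, pressing each about 4 mm. In the last picture all eight are up and both blocks are in place; the job is handed in, but no verdict came back.

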